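# Roll the big socket up the sloped gutter and bar it in

### The job

With your fingertips, roll the big steel socket that lies at the low end of the sloped gutter uphill, over the crest near the top, until it drops into the dip and sits against the end stop, where it stays by itself. Then push the keeper bar round until it lies fully home straight across the gutter behind the socket. Push only, do not lift the socket, and leave the other things on the bench where they are.

Things in the scene. Friction and masses are not known exactly. Their poses are not given: they have to be found in the camera images.
- gutter: Aluminium gutter, open at the top, fixed on a plywood stand (base 360 x 150 mm), sloping 8 degrees. Origin: on its flat lower floor, midway across. Axes: x along that floor uphill, y across, z square to it. Floor from x = -170 to the crest at 90 mm, then a dip; 86 mm wide between side walls 3 mm thick, 18 mm high. A socket let go below the crest rolls back down to the low tabs.
- low_tabs (a point): Middle of the uphill face of the two low tabs, level with their tops, at x = -145 mm of the gutter: 28 mm high, 6 mm thick, with an open slot 62 mm wide between them (gutter y = -31 to 31 mm). They hold the socket at the start. Axes as the gutter's.
- crest (a point): Middle of the crest near the top of the gutter, at x = 90 mm of the gutter: from here on the floor falls again, 16 degrees below the line of the lower floor (8 degrees below level), down to the end stop. A socket pushed past the crest rolls on by itself into this dip and stays there. Axes as the gutter's.
- end_stop (a point): Point on the downhill face of the upright end stop plate, at x = 150 mm of the gutter, level with the centre of a seated socket; the plate rises 55 mm above the line of the lower floor, 92 mm wide. A seated socket touches it, its centre at about x = 125 mm, z = 17 mm of the gutter. Axes as the gutter's.
- socket: The big socket: plain round steel cylinder, 50 mm diameter, 80 mm long, 0.4 to 0.75 kg, lying across the gutter. Origin at its centre, 25 mm above the gutter floor; own y along its axis (the others turn as it rolls). At the start it rests against the low tabs, centre at about x = -120 mm of the gutter.
- keeper (a joint): Angle (rad) of the flat steel keeper bar about its pivot. 0: fully home, straight across the gutter (pointing along the gutter's +y), at a hard limit. Grows as it opens: at 1.57 it points straight downhill beside the gutter, limit 1.95. Starts at 1.58 to 1.88. Stays where left; about 1 N at the pin moves it. Bar 92 mm long, 10 wide, 8 thick, top 30 mm above the gutter floor, clear above the side walls.
- keeper_pivot (a point): On the keeper bar's pivot axis, which is square to the gutter floor, 30 mm above the floor (level with the bar's top), at x = 88 mm, y = -60 mm of the gutter, just outside its side wall. Axes as the gutter's.
- keeper_pin (a point): On the axis of the upright round pin (10 mm diameter) at the bar's free end, 6 mm below its top, 85 mm from the pivot axis, 55 mm above the gutter floor. The pin stands clear from 30 to 61 mm above the floor and can be pushed from the side with a fingertip. Axes are the bar's: y from pivot to pin.
- small_socket: Bystander: small steel socket standing upright, 38 mm diameter, 55 mm tall, beside the gutter's low end. Origin: centre of its underside.
- tube_end: Bystander: copper tube offcut standing upright, 48 mm diameter, 70 mm tall, beside the upper half of the gutter, on the side away from the keeper. Origin: centre of its underside.
- wrench: Bystander: open wrench, 180 mm long, lying on the bench. Origin near its middle, on the underside.
- screwdriver: Bystander: screwdriver with red handle, 200 mm long, lying on the bench. Origin near its middle, on the underside.
- oil_jar: Bystander: closed amber jar, 60 mm diameter, 100 mm tall. Origin: centre of its underside.
- file_handle: Bystander: turned wooden file handle standing upright, about 34 mm thick, 125 mm tall. Origin: centre of its underside.
Things that resemble listed ones, but are neither listed nor needed, are in the scene too. Leave any pink or purple look-alike of the socket alone.

How it is judged:
On the way, in this order (a step that is already met when the one before it is completed fails the run):
1. the socket rests by itself in the dip against the end stop, the keeper still open (x of socket in the frame of gutter above 0.119 m and y of socket in the frame of gutter between -0.012 and 0.012 m and z of socket in the frame of gutter below 0.024 m and linear speed of socket below 0.02 m/s and contact force between the fingers and socket below 0.2 N and value of joint keeper above 0.5 rad), for 0.3 s.
2. the keeper bar is fully home across the gutter (value of joint keeper below 0.1 rad and x of socket in the frame of gutter above 0.119 m and y of socket in the frame of gutter between -0.012 and 0.012 m and z of socket in the frame of gutter below 0.024 m and linear speed of socket below 0.02 m/s), for 0.2 s.
At the end, for the whole second after the job is handed in: The socket lies at rest (under 0.02 m/s) in the dip against the end stop, centre at least 119 mm (that is within 6 mm of touching the stop) uphill of the gutter's origin, within 12 mm of its midline and less than 24 mm above the line of its lower floor; the keeper reads less than 0.1 rad (all of step 2 and value of joint keeper above -0.1 rad).
It fails at once if the socket is lifted (centre more than 42 mm above the gutter floor, that is 17 mm off it) (z of socket in the frame of gutter above 0.042 m).
It fails at once if another thing on the bench is moved by more than 30 mm (distance of any of small_socket, tube_end, wrench, screwdriver, oil_jar, file_handle from where it was at the start of the episode above 0.03 m).
It also fails if it takes over 59 s, if anything falls off the work surface, if the arm or the gripper's body presses on something with over 40 N, if the wrist force passes 120 N, or if a joint passes its speed limit or range.

### The arm

A 6-joint arm with a two-finger parallel gripper is mounted at the origin on the work surface. World frame = base frame: x ahead of the robot, y to its left, z up, the work surface at z = 0. Lengths are in m, angles in rad, forces in N, time in s.
With the tool pointing down it reaches from about 0.275 to 0.825 m from the base axis. Payload 5.2 kg.
Tool frame: the origin (TCP) lies at the very end of the fingers, on their centre line; the grasp point (between the pads) lies 19 mm behind it (ctrl.grip_point_offset is the distance from the TCP to the grasp point, in m); z points along the fingers, y is the direction in which the jaws open and shut (so a half turn about z gives the same grasp; the last joint's range is limited). The gripper opens to 93 mm and grips with 3 to 60 N. Pads are 15 mm wide; open, the fingers measure 128 mm over their backs; the gripper's body (75 mm by 188 mm) begins 65 mm behind the grasp point.
Start: joints at [0.946, 0.259, 1.535, -0, 1.348, -0.203], TCP at [0.225, 0.502, 0.219] pointing down, gripper open.
Joint ranges: [-3.14, 3.14], [-0.91, 2.08], [0.19, 2.58], [-1.22, 4.36], [0.22, 2.71], [-3.12, 3.12]. Speed limits (rad/s): [2.57, 2.57, 3.14, 3.14, 3.14, 3.14].

### API

Orientations are given as a rotation vector (axis times angle).
In Python, from station import ctrl gives the robot as it stands.
- The arm moves only by the tool play_rows, never from a script. Its argument "commands" is a list of rows, each an object with "slide": the shift along the tool's x, y, z scaled (see below), a list of three; "rotation": the turn, a rotation vector about the tool's x, y, z scaled (see below), a list of three. In form: [{"slide": [dx, dy, dz], "rotation": [ax, ay, az]}, ...]. A call has 1 to 12 rows; each row is the pose to reach, as a shift and turn from the pose measured when the call began, along the tool's axes at that moment, turning the shorter way round; what a row does not reach only later rows make up. The controller multiplies each number of a shift by 0.4 m and each number of a turn by pi rad. A row lasts 1/10 s, in which the tool goes at most 50 mm and 8.59 degrees, less where a joint would pass 70% of its speed; a pose out of reach is approached as far as the arm can. A call with a number of a shift or a turn outside -1 to 1 is refused whole. A call with a gripper value outside its range is refused whole. "jaw" is the opening, from 0 (shut) to 1 (fully open), set as the call begins (left out, the last holds). The fingers move at their own pace and stop on an object; the grip force is fixed at half the most. Time passes only in rows, so rows that repeat a pose let the fingers close. It gives the time, the measured TCP pose, the force and the opening at its end, in the units of the state.
- ctrl.sense(): the state, without advancing time (a new reading comes with each control period).
- ctrl.get_image(name): name is "side" or "top"; returns a dict with "img" (384x512x3 uint8, red, green, blue), "vfov" (degrees; the focal length in pixels is half the picture's height over the tangent of half this angle, whatever the lens; pixels are square), "cx", "cy" (the principal point, pixels), "D" ([k1, k2, p1, p2, k3] as OpenCV has them; the pictures are not rectified), "position" and "attitude" of the camera in the world. Camera axes: x right, y up, looking along -z (the intrinsics and any distortion apply to the point x, -y, -z); pixel columns grow to the right and rows downward; lengths in m; the calibration is good to about 2 mm. A picture is of the moment at which its call begins. There is no depth.
- ctrl.close_job(): hands the job in, once; it reports no verdict.
Trained networks look in a picture, given as the dict that the camera call returned (one of the last four; its "shot" number tells which), for a name from the list of things; names that differ only in an ending like _2 or _b are one class to them, and where a whole thing is asked for, a point or a joint stands for the part that bears it (a point fixed in the world has none). Each returns a list of dicts, best first, with "confidence" (0 to 1); they miss things now and then, are a little off and sometimes report something else, mostly with a low value. They report only what shows in the picture. A call takes as long as a camera call. They do not tell look-alikes from the thing itself.
- ctrl.search_frame(picture, query): "location" ([column, row] in pixels, amid what is visible of it).
- ctrl.masks_of(picture, query): "pixels" (384x512 bool, what is visible of it) and "location" ([column, row] in pixels, amid what is visible of it).
- ctrl.landmark_of(picture, query): "location" ([column, row] in pixels: a listed point, or the origin of a listed thing).
The state is a dict: "time": time; "joint_pos": joint angles; "joint_velocities": joint speeds; "joint_torque": joint torques, N m; "tcp_pos": TCP position; "tcp_rot": TCP orientation; "force": force on the tool from outside, world axes, zero at the start; "torque": the same for the moment, N m; "opening": opening from 0.0 (shut) to 1.0 (fully open).
Only numpy, scipy, OpenCV 4.12 (cv2) and the standard library are available. Lean on these libraries where they do the work, as an engineer would, in place of code of your own. Each camera call takes 0.05 s, during which the arm holds its last target. There are 200 camera calls.

## Working session

There is one attempt and no reset: what is moved stays moved. The work goes in short steps, Python scripts to look and compute and a tool call to move; the robot and the scene stay as the last step left them, time stands still between calls to the robot, and variables do not carry over. Pictures are saved under pics/ and viewed, about 8 in all and at most 12, crops included, and the job is handed in when it is done.

Besides the shell and the picture viewer there is one more tool, called after ">>>" as name(argument=value, ...) on one line, values as JSON. play_rows: Moves the arm, as the interface text tells. Its arguments: {"type":"object","properties":{"commands":{"type":"array","items":{"type":"object","properties":{"slide":{"type":"array","items":{"type":"number","minimum":-1,"maximum":1}},"rotation":{"type":"array","items":{"type":"number","minimum":-1,"maximum":1}}}}},"jaw":{"type":"number"}},"required":["commands"]}

```bash
mkdir -p pics; ls
cat > h.py <<'E'
import numpy as np, cv2
from scipy.spatial.transform import Rotation as R
from station import ctrl
def K(p):
    f=p["img"].shape[0]/2/np.tan(np.radians(p["vfov"])/2)
    return np.array([[f,0,p["cx"]],[0,f,p["cy"]],[0,0,1.]])
def Rw(p):
    a=np.array(p["attitude"],float)
    if a.shape==(3,3): return a
    return R.from_rotvec(a).as_matrix() if a.size==3 else R.from_quat(a).as_matrix()
def ext(p):
    Rc=np.diag([1,-1,-1.])@Rw(p).T
    return Rc,-Rc@np.array(p["position"])
def proj(p,X):
    Rc,t=ext(p)
    return cv2.projectPoints(np.atleast_2d(np.array(X,float)),cv2.Rodrigues(Rc)[0],t,K(p),np.array(p["D"],float))[0][:,0]
def ray(p,uv):
    n=cv2.undistortPoints(np.array(uv,float).reshape(1,1,2),K(p),np.array(p["D"],float))[0,0]
    d=ext(p)[0].T@np.array([n[0],n[1],1]); return np.array(p["position"]),d/np.linalg.norm(d)
def tri(rs):
    A=sum(np.eye(3)-np.outer(d,d) for o,d in rs); b=sum((np.eye(3)-np.outer(d,d))@o for o,d in rs)
    return np.linalg.solve(A,b)
def save(p,n,box=None,s=1):
    im=p["img"][:,:,::-1]
    if box: im=im[box[1]:box[3],box[0]:box[2]]
    cv2.imwrite("pics/"+n,cv2.resize(np.ascontiguousarray(im),None,fx=s,fy=s,interpolation=cv2.INTER_CUBIC))
E
python3 - <<'E'
from h import *
P={n:ctrl.get_image(n) for n in("side","top")}
for n,p in P.items():
    print(n,p["position"],p["attitude"],p["vfov"],p["D"]); 
cv2.imwrite("pics/a.png",np.hstack([P["side"]["img"],P["top"]["img"]])[:,:,::-1][:,:,:])
im=cv2.imread("pics/a.png"); cv2.imwrite("pics/a1.png",np.vstack([im[:,:512],im[:,512:]]) if 0 else cv2.resize(im,(800,300)))
save(P["side"],"s.png",s=1.5); save(P["top"],"t.png",s=1.5)
for q in "gutter low_tabs crest end_stop socket keeper keeper_pivot keeper_pin small_socket tube_end wrench screwdriver oil_jar file_handle".split():
    L={n:ctrl.landmark_of(p,q) for n,p in P.items()}
    print(q,{n:[(np.round(d["location"],1).tolist(),round(d["confidence"],2)) for d in l[:3]] for n,l in L.items()}, tri([ray(P[n],L[n][0]["location"]) for n in P]).round(4) if all(L.values()) else "")
print(ctrl.sense())
E
```

```text
pics
side [-0.37956874 -0.97707734  0.86302708] [ 1.001776   -0.43113174 -0.68247458] 44.12516821917621 [-0.1396173  0.         0.         0.         0.       ]
top [ 0.53651469 -0.01761868  1.49431322] [ 0.0412197  -0.02967147 -1.58877291] 44.089242576368896 [-0.18388738  0.          0.          0.          0.        ]
gutter {'side': [([271.6, 216.2], 0.78)], 'top': [([271.9, 208.6], 0.57)]} [ 0.5653 -0.0607  0.0437]
low_tabs {'side': [([300.5, 237.3], 0.93)], 'top': [([326.3, 215.5], 0.98)]} [ 0.5369 -0.2212  0.0555]
crest {'side': [([252.7, 200.4], 0.92), ([333.4, 236.8], 0.29)], 'top': [([245.4, 211.4], 0.79)]} [0.5571 0.0205 0.0715]
end_stop {'side': [([331.3, 239.3], 0.62), ([246.2, 187.7], 0.57)], 'top': [([226.3, 205.9], 0.92), ([280.0, 183.4], 0.65), ([312.7, 217.3], 0.38)]} [ 0.6669 -0.0433 -0.0732]
socket {'side': [([258.9, 254.8], 0.84), ([298.2, 233.5], 0.63), ([312.1, 278.5], 0.53)], 'top': [([361.8, 248.6], 0.84), ([312.6, 215.4], 0.58), ([309.3, 268.2], 0.55)]} [ 0.3909 -0.279   0.1024]Traceback (most recent call last):
  File "<stdin>", line 9, in <module>
ValueError: it knows: crest, end_stop, file_handle, gutter, keeper_pin, keeper_pivot, low_tabs, oil_jar, screwdriver, small_socket, socket, tube_end, wrench
```

Run:
```python
from h import *
P={n:ctrl.get_image(n) for n in("side","top")}
for q in "keeper_pivot keeper_pin small_socket tube_end wrench screwdriver oil_jar file_handle".split():
    L={n:ctrl.landmark_of(p,q) for n,p in P.items()}
    print(q,{n:[(np.round(d["location"],1).tolist(),round(d["confidence"],2)) for d in l[:3]] for n,l in L.items()}, tri([ray(P[n],L[n][0]["location"]) for n in P]).round(4) if all(L.values()) else "")
L=[[331,239],[246.2,187.7],[226.3,205.9]]
print("end_stop",tri([ray(P["side"],L[1]),ray(P["top"],L[2])]),"sock",tri([ray(P["side"],[298.2,233.5]),ray(P["top"],[312.6,215.4])]))
```

```text
keeper_pivot {'side': [([271.8, 191.5], 0.67)], 'top': [([250.4, 187.3], 0.89)]} [0.6287 0.0036 0.0861]
keeper_pin {'side': [([296.6, 193.3], 0.48)], 'top': [([276.5, 183.5], 0.43)]} [ 0.6442 -0.0808  0.1083]
small_socket {'side': [([330.4, 240.6], 0.63)], 'top': [([326.8, 177.0], 0.48)]} [ 0.6624 -0.2377 -0.0073]
tube_end {'side': [([227.8, 228.5], 0.65), ([200.5, 174.2], 0.5)], 'top': [([242.8, 246.9], 0.76), ([367.3, 203.8], 0.54)]} [0.4497 0.0296 0.0024]
wrench {'side': [([152.4, 193.6], 0.56)], 'top': [([129.6, 269.9], 0.89)]} [0.3841 0.3885 0.0089]
screwdriver {'side': [([304.5, 194.3], 0.74)], 'top': [([251.7, 137.3], 0.84), ([240.7, 244.3], 0.41)]} [ 0.7919 -0.0032  0.0171]
oil_jar {'side': [([201.4, 174.5], 0.84), ([153.8, 194.6], 0.71)], 'top': [([126.7, 199.9], 0.75), ([130.6, 270.0], 0.57)]} [0.6091 0.3918 0.0107]
file_handle {'side': [([347.2, 271.2], 0.63)], 'top': [([367.0, 205.9], 0.68)]} [ 0.5713 -0.3692 -0.0073]
end_stop [0.57516591 0.07526619 0.09087714] sock [ 0.5459499  -0.18851097  0.04818188]
```

View pics/s.png

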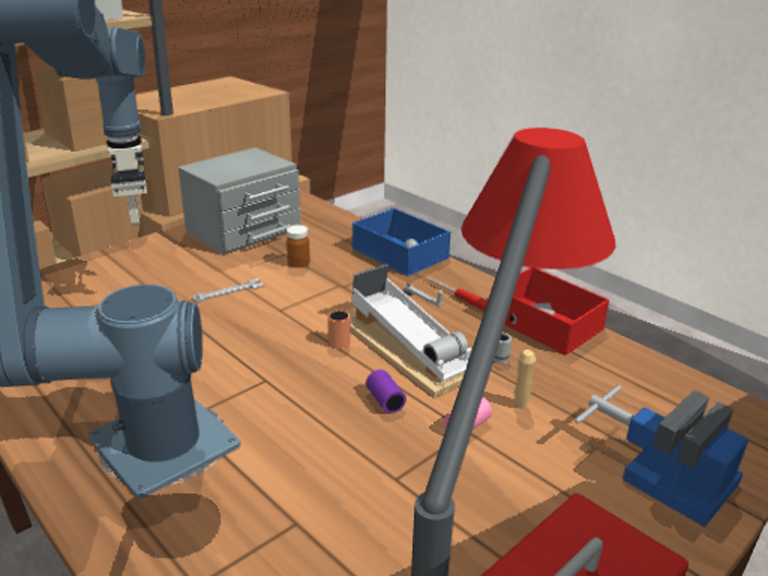

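View pics/t.png

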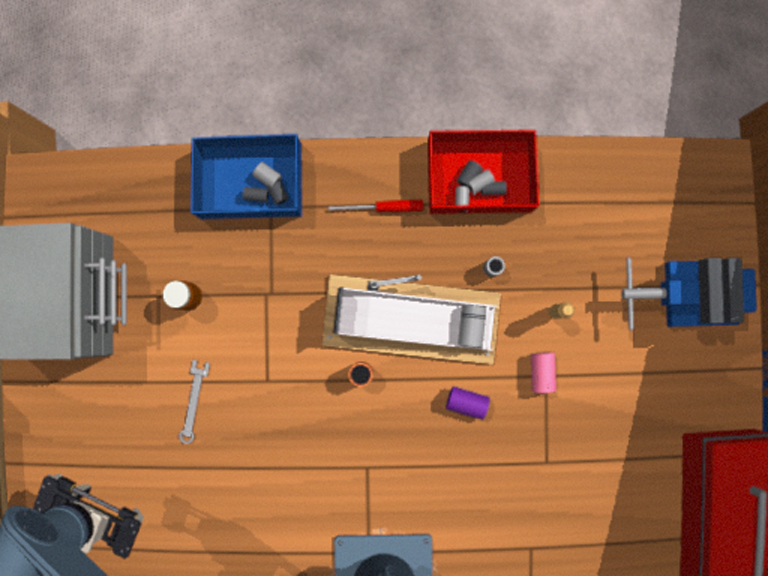

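Side view: the steel socket lies in the gutter at about (298,233). The pink (313,278) and purple (257,262) ones are look-alikes on the bench. Top view: the gutter runs from its low end at (326,216) to the end stop at (226,206), the socket is at (313,215), and the open keeper runs from (250,187) to (277,184). Candidates in the top view are steel (313,215), purple (312,268) and pink (362,249). Only the steel one lies across the gutter at the low tabs, so that is the socket. Next I fit the gutter pose and check it in an enlarged crop.

```bash
cat > fit.py <<'E'
from h import *
from scipy.optimize import least_squares
import json
def frame(v):
    r=R.from_euler("z",v[3])*R.from_euler("y",-np.radians(8)); return r.as_matrix(),np.array(v[:3])
def pin(th,r=.085,z=.055): return [.088-r*np.sin(th),-.06+r*np.cos(th),z]
G=dict(gutter=[0,0,0],low_tabs=[-.145,0,.028],crest=[.09,0,0],end_stop=[.15,0,.017],keeper_pivot=[.088,-.06,.03])
E
python3 - <<'E'
from fit import *
P={n:ctrl.get_image(n) for n in("side","top")}
O=dict(side=dict(gutter=[271.6,216.2],low_tabs=[300.5,237.3],crest=[252.7,200.4],end_stop=[246.2,187.7],keeper_pivot=[271.8,191.5],keeper_pin=[296.6,193.3],socket=[298.2,233.5]),
 top=dict(gutter=[271.9,208.6],low_tabs=[326.3,215.5],crest=[245.4,211.4],end_stop=[226.3,205.9],keeper_pivot=[250.4,187.3],keeper_pin=[276.5,183.5],socket=[312.6,215.4]))
def pts(v):
    g=dict(G,keeper_pin=pin(v[4]),socket=[-.12,0,.025]); M,t=frame(v)
    return {k:M@np.array(x)+t for k,x in g.items()}
def res(v):
    W=pts(v); return np.concatenate([(proj(P[n],[W[k] for k in O[n]])-np.array(list(O[n].values()))).ravel() for n in P])
s=least_squares(res,[.565,-.06,.045,1.57,1.7],loss="soft_l1",x_scale=[.1,.1,.1,1,1])
v=s.x;print(v.round(4));r=res(v).reshape(2,-1,2);print(list(O["top"]));print(r.round(1).tolist())
json.dump(v.tolist(),open("g.json","w"))
M,t=frame(v)
ims=[]
for n,c in(("side",(180,160,340,280)),("top",(190,150,350,270))):
    p=P[n]; im=p["img"][c[1]:c[3],c[0]:c[2],::-1]; im=cv2.resize(np.ascontiguousarray(im),None,fx=4.9,fy=4.9,interpolation=cv2.INTER_CUBIC)
    def dr(X,closed,col):
        u=(proj(p,[M@np.array(x)+t for x in X])-c[:2]+.5)*4.9; cv2.polylines(im,[u.astype(np.int32).reshape(-1,1,2)],closed,col,1)
    dr([[-.17,-.046,.018],[.15,-.046,.018],[.15,.046,.018],[-.17,.046,.018]],1,(0,255,0))
    dr([[.088,-.06,.03],pin(v[4],z=.03),pin(v[4],z=.061)],0,(0,0,255))
    a=np.linspace(0,6.28,30)
    for y in(-.04,.04): dr([[-.12+.025*np.cos(q),y,.025+.025*np.sin(q)] for q in a],1,(255,0,0))
    dr([[.15,-.046,0],[.15,-.046,.055],[.15,.046,.055],[.15,.046,0]],0,(0,255,255))
    ims.append(im)
cv2.imwrite("pics/c.png",cv2.resize(np.vstack(ims),None,fx=.51,fy=.51,interpolation=cv2.INTER_AREA) if 0 else ims[1]); cv2.imwrite("pics/d.png",ims[0])
E
```

```text
[ 0.5581 -0.0682  0.0482  1.4494  1.9016]
['gutter', 'low_tabs', 'crest', 'end_stop', 'keeper_pivot', 'keeper_pin', 'socket']
[[[0.8, 0.5], [1.8, -1.6], [3.5, 1.6], [0.3, 1.1], [-0.1, -1.3], [-2.7, 1.0], [-1.2, -1.7]], [[2.1, 2.8], [-4.1, 0.8], [-0.6, -3.1], [-0.8, 0.2], [-1.7, 0.9], [1.2, -2.0], [1.5, 0.1]]]
```

View pics/c.png

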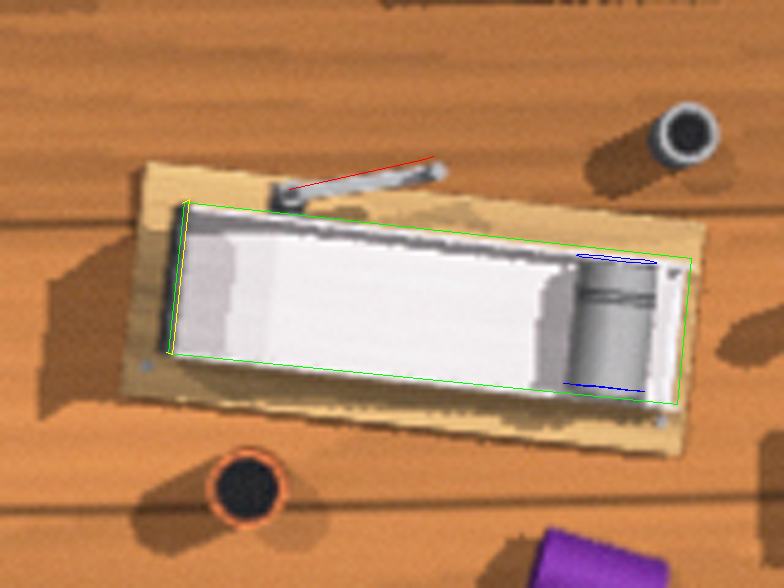

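View pics/d.png

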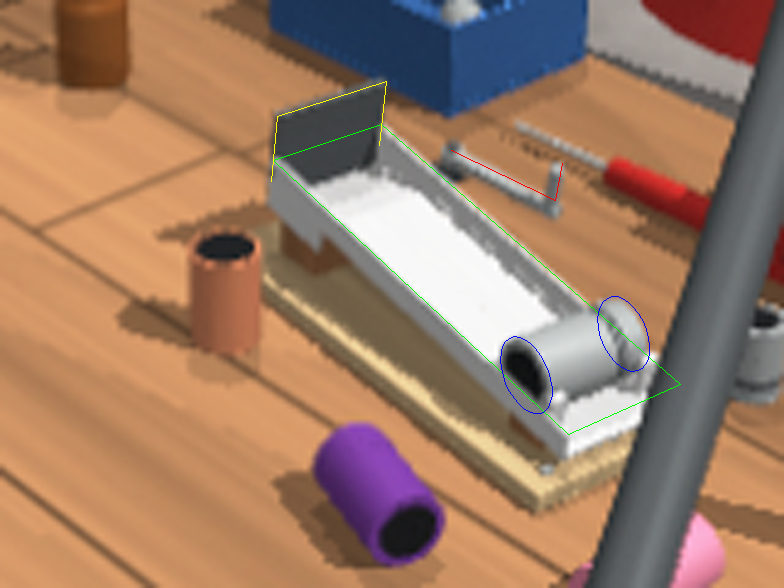

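The overlay confirms the socket and the gutter. The fit is a few mm off at the low end, so I refit with corners picked from these crops.

Run:
```python
from fit import *
P={n:ctrl.get_image(n) for n in("side","top")}
C=dict(side=(180,160),top=(190,150))
O=dict(top=[([-.17,-.046,.018],690,266),([-.17,.046,.018],680,407),([.15,-.046,.055],189,201),([.15,.046,.055],172,354),("t",437,170),([.088,-.06,.03],290,190)],
 side=[([.15,.046,.055],276,115),([.15,-.046,.055],386,80),([-.17,.046,.018],567,436),([-.12,.04,.025],523,369),("t",558,165),("b",551,205),([.088,-.06,.03],452,152)])
def res(v):
    M,t=frame(v); o=[]
    for n in P:
        X=[M@np.array(pin(v[4],z=.061) if x=="t" else pin(v[4],z=.03) if x=="b" else x)+t for x,_,_ in O[n]]
        u=np.array([[(a+.5)/4.9-.5+C[n][0],(b+.5)/4.9-.5+C[n][1]] for _,a,b in O[n]]); o.append((proj(P[n],X)-u).ravel())
    return np.concatenate(o)
s=least_squares(res,json.load(open("g.json")),loss="soft_l1",x_scale=[.1,.1,.1,1,1])
v=s.x;print(v.round(4),res(v).reshape(-1,2).round(1).tolist())
json.dump(v.tolist(),open("g.json","w"))
M,t=frame(v); S=ctrl.sense(); T0=R.from_rotvec(S["tcp_rot"]); print(S["time"],T0.as_matrix().round(3).tolist())
def tgt(x,y,z,k):
    # tool z=-gz ; tool y = k*gy, tool x=-k*gx
    Rt=M@np.array([[-k,0,0],[0,k,0],[0,0,-1.]]).T if 0 else M@np.column_stack([[-k*1.,0,0],[0,k*1.,0],[0,0,-1.]])
    return M@np.array([x,y,z])+t,R.from_matrix(Rt)
for k in(1,-1):
    p,r=tgt(-.165,0,.13,k); print(k,p.round(3),"slide",((T0.inv().apply(p-S["tcp_pos"]))/.4).round(4),"rot",((T0.inv()*r).as_rotvec()/np.pi).round(4))
```

```text
[ 0.5565 -0.0688  0.0493  1.4434  1.8293] [[0.1, -0.0], [0.1, -0.0], [-0.4, -0.3], [0.1, 1.2], [-0.4, 0.3], [-0.3, -0.3], [-0.2, -0.5], [0.5, -0.8], [-0.6, 0.2], [0.2, -0.2], [0.2, 0.2], [0.0, -0.4], [0.2, 0.2]]
1.7 [[-0.912, 0.409, -0.0], [0.409, 0.912, -0.0], [-0.0, -0.0, -1.0]]
1 [ 0.533 -0.249  0.155] slide [-1.4715 -1.3963  0.1589] rot [-0.0415 -0.0308 -0.5926]
-1 [ 0.533 -0.249  0.155] slide [-1.4715 -1.3963  0.1589] rot [-0.0284  0.0383  0.4056]
```

>>> play_rows(commands=[{"slide":[-0.9,-0.855,0.0],"rotation":[0,0,0.25]},{"slide":[-0.9,-0.855,0.0],"rotation":[0,0,0.25]},{"slide":[-0.9,-0.855,0.0],"rotation":[0,0,0.25]},{"slide":[-0.9,-0.855,0.0],"rotation":[0,0,0.25]},{"slide":[-0.9,-0.855,0.0],"rotation":[0,0,0.25]},{"slide":[-0.9,-0.855,0.0],"rotation":[0,0,0.25]},{"slide":[-0.9,-0.855,0.0],"rotation":[0,0,0.25]},{"slide":[-0.9,-0.855,0.0],"rotation":[0,0,0.25]},{"slide":[-0.9,-0.855,0.0],"rotation":[0,0,0.25]},{"slide":[-0.9,-0.855,0.0],"rotation":[0,0,0.25]},{"slide":[-0.9,-0.855,0.0],"rotation":[0,0,0.25]}], jaw=0.15)

```text
time: 2.8
tcp_pos: [0.4159, 0.0373, 0.2189]
tcp_rot: [1.791, 2.578, -0.001]
force: [-0.8, 0.4, -0.0]
opening: 0.156
```

```bash
cat > go.py <<'E'
import sys
from fit import *
v=json.load(open("g.json")); M,t=frame(v)
S=ctrl.sense(); T0=R.from_rotvec(S["tcp_rot"]); r=R.from_matrix(M@np.diag([1.,-1,-1]))
def now(): return (M.T@(np.array(S["tcp_pos"])-t)).round(4)
def to(*g):
    p=M@np.array(g)+t; print(g,"slide",(T0.inv().apply(p-S["tcp_pos"])/.4).round(4),"rot",((T0.inv()*r).as_rotvec()/np.pi).round(4))
if __name__=="__main__":
    print("t",S["time"],"gutter xyz",now(),"F",(M.T@np.array(S["force"])).round(2),"open",round(S["opening"],3),"q6",round(S["joint_pos"][5],2))
    for a in sys.argv[1:]: to(*map(float,a.split(",")))
E
python3 go.py -.168,0,.12 -.168,0,.013
```

```text
t 2.8 gutter xyz [0.1101 0.153  0.1557] F [ 0.33  0.82 -0.06] open 0.156 q6 -0.53
(-0.168, 0.0, 0.12) slide [-0.7758  0.0239  0.1873] rot [-0.0103  0.0443  0.1539]
(-0.168, 0.0, 0.013) slide [-0.7421  0.041   0.4521] rot [-0.0103  0.0443  0.1539]
```

>>> play_rows(commands=[{"slide":[-0.776,0.024,0.187],"rotation":[-0.01,0.044,0.154]},{"slide":[-0.776,0.024,0.187],"rotation":[-0.01,0.044,0.154]},{"slide":[-0.776,0.024,0.187],"rotation":[-0.01,0.044,0.154]},{"slide":[-0.776,0.024,0.187],"rotation":[-0.01,0.044,0.154]},{"slide":[-0.776,0.024,0.187],"rotation":[-0.01,0.044,0.154]},{"slide":[-0.776,0.024,0.187],"rotation":[-0.01,0.044,0.154]},{"slide":[-0.776,0.024,0.187],"rotation":[-0.01,0.044,0.154]},{"slide":[-0.776,0.024,0.187],"rotation":[-0.01,0.044,0.154]},{"slide":[-0.776,0.024,0.187],"rotation":[-0.01,0.044,0.154]}])

```text
time: 3.7
tcp_pos: [0.5331, -0.2493, 0.1444]
tcp_rot: [-2.285, -2.01, -0.158]
force: [0.3, -0.2, -0.3]
opening: 0.145
```

```bash
python3 go.py -.168,0,.12 -.168,0,.045 -.168,0,.014
python3 - <<'E'
from go import *
P=ctrl.get_image("top")
save(P,"e.png",(270,150,370,270),5)
E
```

```text
t 3.7 gutter xyz [-0.167   0.0003  0.1195] F [-0.19 -0.32 -0.24] open 0.145 q6 -0.61
(-0.168, 0.0, 0.12) slide [-0.0024  0.0007 -0.0013] rot [-0.0007 -0.0001 -0.0002]
(-0.168, 0.0, 0.045) slide [-0.0025  0.0011  0.1862] rot [-0.0007 -0.0001 -0.0002]
(-0.168, 0.0, 0.014) slide [-0.0025  0.0012  0.2637] rot [-0.0007 -0.0001 -0.0002]
```

View pics/e.png

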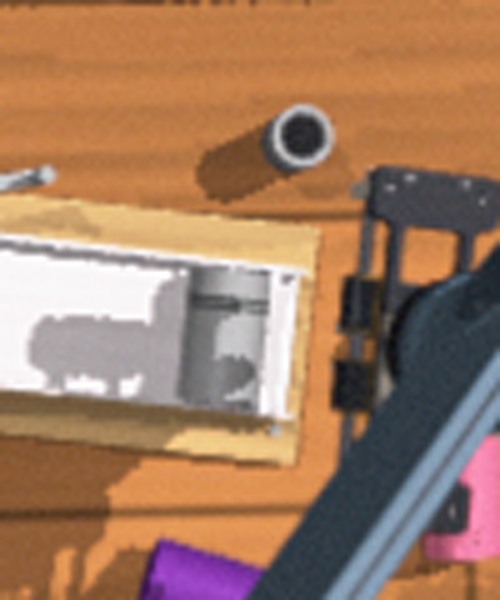

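The fingers sit just downhill of the low end, lined up across the gutter and clear of the small socket. I lower them behind the tabs.

>>> play_rows(commands=[{"slide":[-0.0025,0.001,0.09],"rotation":[0,0,0]},{"slide":[-0.0025,0.001,0.18],"rotation":[0,0,0]},{"slide":[-0.0025,0.001,0.21],"rotation":[0,0,0]},{"slide":[-0.0025,0.001,0.235],"rotation":[0,0,0]},{"slide":[-0.0025,0.001,0.255],"rotation":[0,0,0]},{"slide":[-0.0025,0.001,0.26],"rotation":[0,0,0]}])

```text
time: 4.35
tcp_pos: [0.5354, -0.2353, 0.0422]
tcp_rot: [-2.285, -2.013, -0.158]
force: [0.1, 0.2, 0.1]
opening: 0.149
```

```bash
python3 go.py -.12,0,.015
```

```text
t 4.35 gutter xyz [-0.1672 -0.0002  0.0163] F [ 0.19 -0.05  0.04] open 0.149 q6 -0.62
(-0.12, 0.0, 0.015) slide [ 0.1181 -0.0005  0.0032] rot [-0.0003  0.0002  0.0002]
```

>>> play_rows(commands=[{"slide":[0.02,0,0.002],"rotation":[0,0,0]},{"slide":[0.035,0,0.002],"rotation":[0,0,0]},{"slide":[0.05,0,0.002],"rotation":[0,0,0]},{"slide":[0.065,0,0.002],"rotation":[0,0,0]},{"slide":[0.08,0,0.002],"rotation":[0,0,0]},{"slide":[0.095,0,0.002],"rotation":[0,0,0]},{"slide":[0.11,0,0.002],"rotation":[0,0,0]},{"slide":[0.125,0,0.002],"rotation":[0,0,0]}])

```text
time: 5.15
tcp_pos: [0.5417, -0.1856, 0.0484]
tcp_rot: [-2.285, -2.013, -0.158]
force: [-1.0, -3.4, 1.6]
opening: 0.148
```

```bash
python3 go.py .065,0,.015
python3 - <<'E'
from go import *
P=ctrl.get_image("side")
save(P,"f.png",(230,170,330,270),6)
E
```

```text
t 5.15 gutter xyz [-1.168e-01 -1.000e-04  1.540e-02] F [-3.21  0.57  2.11] open 0.148 q6 -0.55
(0.065, 0.0, 0.015) slide [0.4544 0.     0.0009] rot [-0.0003  0.0002  0.0002]
```

View pics/f.png

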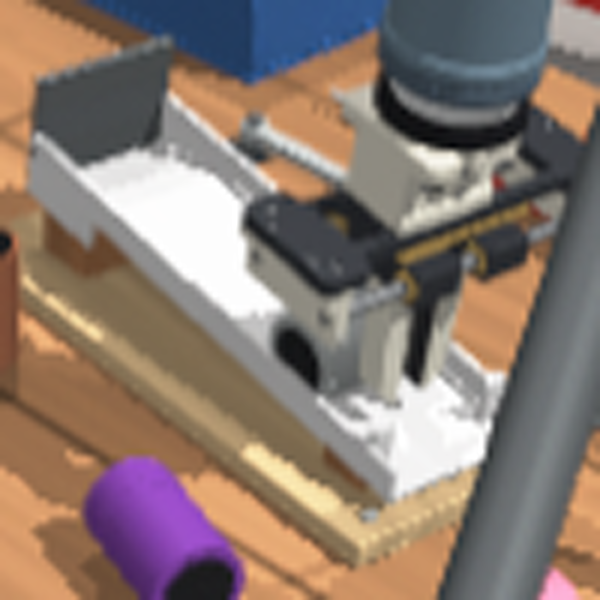

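The fingertips went through the slot and the socket is rolling uphill ahead of them, with about 3 N of push. I keep going.

>>> play_rows(commands=[{"slide":[0.03,0,0.001],"rotation":[0,0,0]},{"slide":[0.06,0,0.001],"rotation":[0,0,0]},{"slide":[0.09,0,0.001],"rotation":[0,0,0]},{"slide":[0.12,0,0.001],"rotation":[0,0,0]},{"slide":[0.15,0,0.001],"rotation":[0,0,0]},{"slide":[0.18,0,0.001],"rotation":[0,0,0]},{"slide":[0.21,0,0.001],"rotation":[0,0,0]},{"slide":[0.24,0,0.001],"rotation":[0,0,0]},{"slide":[0.27,0,0.001],"rotation":[0,0,0]},{"slide":[0.3,0,0.001],"rotation":[0,0,0]},{"slide":[0.32,0,0.001],"rotation":[0,0,0]},{"slide":[0.34,0,0.001],"rotation":[0,0,0]}])

```text
time: 6.4
tcp_pos: [0.5586, -0.0498, 0.0671]
tcp_rot: [-2.283, -2.013, -0.159]
force: [0.1, -4.2, 2.8]
opening: 0.152
```

```bash
python3 go.py .067,0,.015
```

```text
t 6.4 gutter xyz [0.0213 0.0004 0.0149] F [-3.69 -0.62  3.39] open 0.152 q6 -0.33
(0.067, 0.0, 0.015) slide [ 1.142e-01  1.100e-03 -1.000e-04] rot [-0.0006 -0.0002  0.0005]
```

>>> play_rows(commands=[{"slide":[0.018,0,0],"rotation":[0,0,0]},{"slide":[0.035,0,0],"rotation":[0,0,0]},{"slide":[0.05,0,0],"rotation":[0,0,0]},{"slide":[0.065,0,0],"rotation":[0,0,0]},{"slide":[0.08,0,0],"rotation":[0,0,0]},{"slide":[0.095,0,0],"rotation":[0,0,0]},{"slide":[0.107,0,0],"rotation":[0,0,0]},{"slide":[0.118,0,0],"rotation":[0,0,0]},{"slide":[0.118,0,0],"rotation":[0,0,0]},{"slide":[0.118,0,0],"rotation":[0,0,0]},{"slide":[0.118,0,0],"rotation":[0,0,0]},{"slide":[0.118,0,0],"rotation":[0,0,0]}])

```text
time: 7.6
tcp_pos: [0.5644, -0.0036, 0.0736]
tcp_rot: [-2.283, -2.012, -0.159]
force: [0.9, 0.2, -0.0]
opening: 0.154
```

```bash
python3 go.py .03,0,.12
python3 - <<'E'
from go import *
P=ctrl.get_image("side")
save(P,"i.png",(210,150,310,250),6)
E
```

```text
t 7.6 gutter xyz [0.0684 0.0005 0.0149] F [ 0.3  -0.84 -0.06] open 0.154 q6 -0.25
(0.03, 0.0, 0.12) slide [-0.0957  0.0006 -0.2628] rot [-0.0006 -0.0002  0.0004]
```

View pics/i.png

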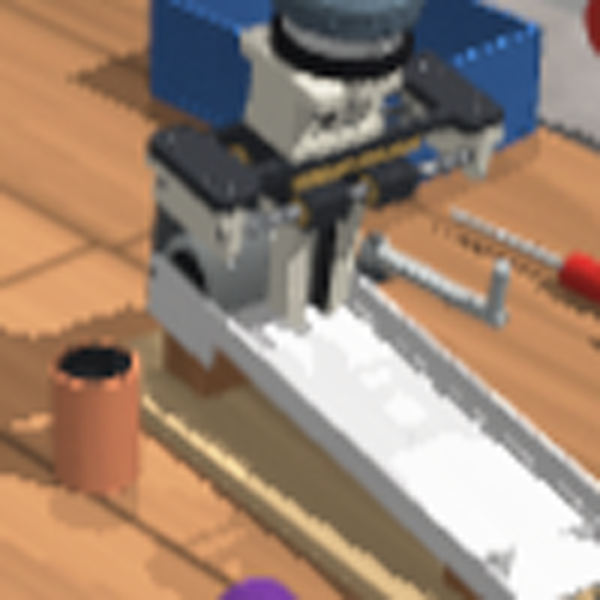

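The push force is zero and the socket has rolled off the fingertips into the dip. I back off, rise, and go to the outside of the keeper pin with the jaws shut.

>>> play_rows(commands=[{"slide":[-0.05,0,0],"rotation":[0,0,0]},{"slide":[-0.095,0,-0.1],"rotation":[0,0,0]},{"slide":[-0.095,0,-0.2],"rotation":[0,0,0]},{"slide":[-0.095,0,-0.26],"rotation":[0,0,0]},{"slide":[-0.13,0.1,-0.26],"rotation":[0,0,0]},{"slide":[-0.155,0.2,-0.26],"rotation":[0,0,0]},{"slide":[-0.155,0.3,-0.26],"rotation":[0,0,0]},{"slide":[-0.155,0.315,-0.26],"rotation":[0,0,0]},{"slide":[-0.155,0.315,-0.26],"rotation":[0,0,0]}], jaw=0)

```text
time: 8.55
tcp_pos: [0.6802, -0.095, 0.1665]
tcp_rot: [-2.282, -2.011, -0.157]
force: [0.1, 0.5, -0.6]
opening: 0.004
```

```bash
python3 go.py .008,-.122,.043
python3 - <<'E'
from go import *
P={n:ctrl.get_image(n) for n in("side","top")}
for n,p in P.items():
    print(n,"pin",[(np.round(d["location"],1),round(d["confidence"],2)) for d in ctrl.landmark_of(p,"keeper_pin")],"socket",[(np.round(d["location"],1),round(d["confidence"],2)) for d in ctrl.landmark_of(p,"socket")])
    print("expect pin, socket", proj(p,[M@np.array(pin(v[4]))+t, M@np.array([.125,0,.017])+t]).round(1).tolist())
a=P["side"]["img"][150:250,210:310]; b=P["top"]["img"][160:260,210:310]
cv2.imwrite("pics/j.png",cv2.resize(np.hstack([a,b])[:,:,::-1],None,fx=4,fy=4,interpolation=cv2.INTER_CUBIC))
E
```

```text
t 8.55 gutter xyz [ 0.0061 -0.126   0.1174] F [ 0.4  -0.   -0.66] open 0.004 q6 -0.27
(0.008, -0.122, 0.043) slide [ 0.0045 -0.0094  0.1861] rot [-0.0011 -0.0003  0.0003]
side pin [(array([295.9, 197.3]), 0.47)] socket [(array([250. , 195.3]), 0.86), (array([257.3, 257.5]), 0.69), (array([312.1, 276.5]), 0.48)]
expect pin, socket [[292.8, 195.0], [250.6, 192.4]]
top pin [(array([278.8, 184.4]), 0.5)] socket [(array([361.5, 247.3]), 0.86), (array([234. , 206.7]), 0.72), (array([309.5, 268.3]), 0.5)]
expect pin, socket [[278.4, 184.1], [234.0, 207.3]]
```

View pics/j.png

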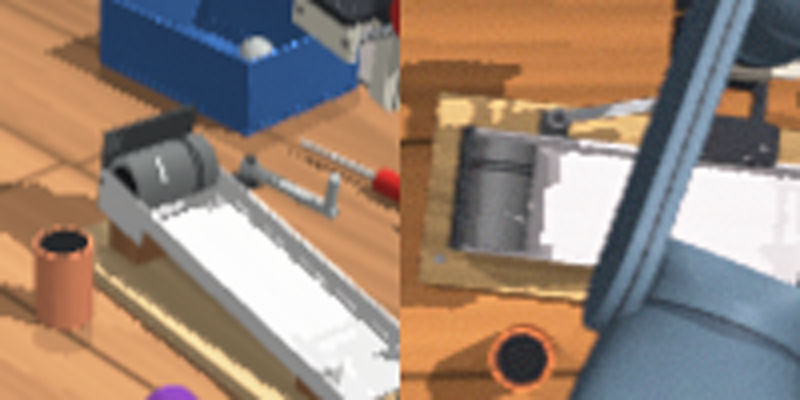

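The socket is seated against the end stop and the keeper is still open. I lower beside the pin and push it inward.

>>> play_rows(commands=[{"slide":[0.004,0,0.08],"rotation":[0,0,0]},{"slide":[0.004,-0.005,0.15],"rotation":[0,0,0]},{"slide":[0.004,-0.01,0.186],"rotation":[0,0,0]},{"slide":[0.004,-0.01,0.186],"rotation":[0,0,0]},{"slide":[0.004,-0.035,0.186],"rotation":[0,0,0]},{"slide":[0.002,-0.055,0.186],"rotation":[0,0,0]},{"slide":[0,-0.075,0.186],"rotation":[0,0,0]},{"slide":[-0.004,-0.095,0.186],"rotation":[0,0,0]},{"slide":[-0.004,-0.115,0.186],"rotation":[0,0,0]},{"slide":[-0.002,-0.135,0.186],"rotation":[0,0,0]},{"slide":[0,-0.15,0.186],"rotation":[0,0,0]},{"slide":[0.002,-0.165,0.186],"rotation":[0,0,0]}])

```text
time: 10.05
tcp_pos: [0.6146, -0.0749, 0.095]
tcp_rot: [-2.284, -2.012, -0.159]
force: [1.1, 1.0, 0.6]
opening: 0.007
```

```bash
python3 go.py .0122,-.0439,.043 .0214,-.0297,.043 .0301,-.0203,.043 .03,-.032,.043 .005,-.032,.043 .005,.002,.043
python3 - <<'E'
from go import *
P=ctrl.get_image("side")
save(P,"k.png",(210,150,310,250),6)
E
```

```text
t 10.05 gutter xyz [ 0.0076 -0.0584  0.0451] F [ 1.17 -1.    0.49] open 0.007 q6 -0.32
(0.0122, -0.0439, 0.043) slide [ 0.0115 -0.0362  0.0052] rot [-0.0005 -0.0002  0.0004]
(0.0214, -0.0297, 0.043) slide [ 0.0346 -0.0717  0.0053] rot [-0.0005 -0.0002  0.0004]
(0.0301, -0.0203, 0.043) slide [ 0.0563 -0.0951  0.0053] rot [-0.0005 -0.0002  0.0004]
(0.03, -0.032, 0.043) slide [ 0.0561 -0.0659  0.0053] rot [-0.0005 -0.0002  0.0004]
(0.005, -0.032, 0.043) slide [-0.0064 -0.066   0.0052] rot [-0.0005 -0.0002  0.0004]
(0.005, 0.002, 0.043) slide [-0.0063 -0.151   0.0054] rot [-0.0005 -0.0002  0.0004]
```

View pics/k.png

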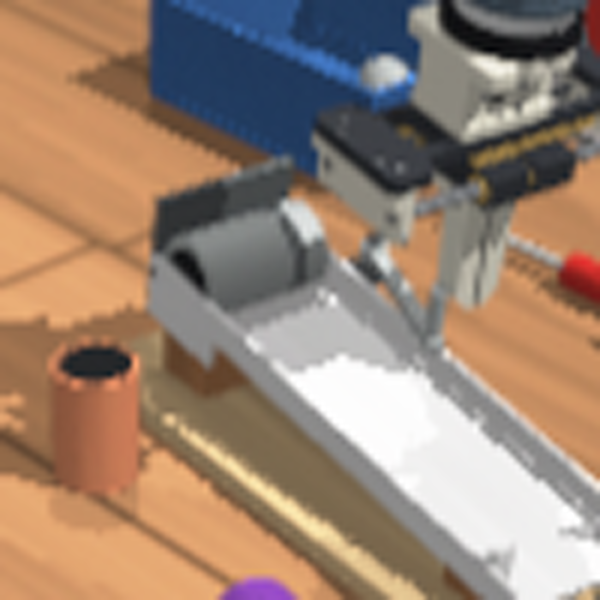

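The fingertip is pushing the pin over the wall as planned. I push on to about 45 degrees, then move to the pin's downhill side.

>>> play_rows(commands=[{"slide":[0.006,-0.018,0.005],"rotation":[0,0,0]},{"slide":[0.012,-0.036,0.005],"rotation":[0,0,0]},{"slide":[0.022,-0.054,0.005],"rotation":[0,0,0]},{"slide":[0.035,-0.072,0.005],"rotation":[0,0,0]},{"slide":[0.046,-0.084,0.005],"rotation":[0,0,0]},{"slide":[0.056,-0.095,0.005],"rotation":[0,0,0]},{"slide":[0.056,-0.095,0.005],"rotation":[0,0,0]},{"slide":[0.056,-0.06,0.005],"rotation":[0,0,0]},{"slide":[0.02,-0.055,0.005],"rotation":[0,0,0]},{"slide":[-0.02,-0.055,0.005],"rotation":[0,0,0]},{"slide":[-0.02,-0.1,0.005],"rotation":[0,0,0]},{"slide":[-0.02,-0.155,0.005],"rotation":[0,0,0]}])

```text
time: 11.3
tcp_pos: [0.5505, -0.0762, 0.0913]
tcp_rot: [-2.284, -2.01, -0.157]
force: [-0.1, 0.2, -0.0]
opening: 0.004
```

```bash
python3 go.py .0176,.004,.043 .0347,.0146,.043 .0545,.022,.043 .067,.0246,.043 .078,.025,.043
python3 - <<'E'
from go import *
P={n:ctrl.get_image(n) for n in("side","top")}
a=P["side"]["img"][150:250,210:310]; b=P["top"]["img"][160:260,210:310]
cv2.imwrite("pics/l.png",cv2.resize(np.hstack([a,b])[:,:,::-1],None,fx=4,fy=4,interpolation=cv2.INTER_CUBIC))
E
```

```text
t 11.3 gutter xyz [-0.0023  0.005   0.0427] F [ 0.16  0.08 -0.04] open 0.004 q6 -0.37
(0.0176, 0.004, 0.043) slide [ 0.0497  0.0026 -0.0008] rot [-0.001  -0.0002 -0.0001]
(0.0347, 0.0146, 0.043) slide [ 0.0925 -0.0239 -0.0007] rot [-0.001  -0.0002 -0.0001]
(0.0545, 0.022, 0.043) slide [ 0.142  -0.0425 -0.0006] rot [-0.001  -0.0002 -0.0001]
(0.067, 0.0246, 0.043) slide [ 0.1732 -0.049  -0.0006] rot [-0.001  -0.0002 -0.0001]
(0.078, 0.025, 0.043) slide [ 0.2007 -0.05   -0.0005] rot [-0.001  -0.0002 -0.0001]
```

View pics/l.png

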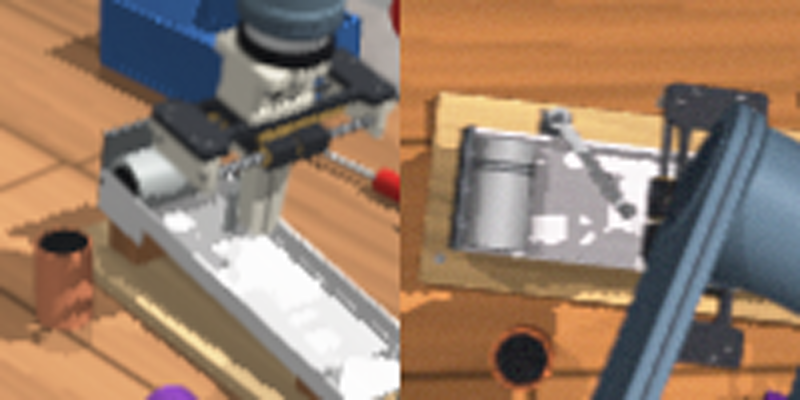

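The bar is now about 45 degrees round and the fingertip is on the pin's downhill side. I push it home.

>>> play_rows(commands=[{"slide":[0.03,0,0],"rotation":[0,0,0]},{"slide":[0.05,-0.005,0],"rotation":[0,0,0]},{"slide":[0.07,-0.015,0],"rotation":[0,0,0]},{"slide":[0.09,-0.023,0],"rotation":[0,0,0]},{"slide":[0.11,-0.031,0],"rotation":[0,0,0]},{"slide":[0.13,-0.039,0],"rotation":[0,0,0]},{"slide":[0.15,-0.045,0],"rotation":[0,0,0]},{"slide":[0.165,-0.048,0],"rotation":[0,0,0]},{"slide":[0.18,-0.05,0],"rotation":[0,0,0]},{"slide":[0.19,-0.05,0],"rotation":[0,0,0]},{"slide":[0.195,-0.05,0],"rotation":[0,0,0]},{"slide":[0.198,-0.05,0],"rotation":[0,0,0]}])

```text
time: 12.6
tcp_pos: [0.5378, 0.0029, 0.1023]
tcp_rot: [-2.283, -2.011, -0.149]
force: [-3.8, -12.4, -0.1]
opening: 0.006
```

```bash
python3 go.py .08,.025,.043 .04,.025,.12
```

```text
t 12.6 gutter xyz [0.0754 0.0277 0.0429] F [-12.73   2.22   1.66] open 0.006 q6 -0.24
(0.08, 0.025, 0.043) slide [ 0.0115  0.0067 -0.0004] rot [-0.0022  0.0011  0.0001]
(0.04, 0.025, 0.12) slide [-0.0892  0.0053 -0.1926] rot [-0.0022  0.0011  0.0001]
```

The pin met a hard stop at x = 75.4 mm (75.5 expected) with 12.7 N, so the bar is home. I withdraw and check.

>>> play_rows(commands=[{"slide":[0,0,0],"rotation":[0,0,0]},{"slide":[-0.04,0,0],"rotation":[0,0,0]},{"slide":[-0.09,0,-0.05],"rotation":[0,0,0]},{"slide":[-0.15,0,-0.15],"rotation":[0,0,0]},{"slide":[-0.25,0,-0.2],"rotation":[0,0,0]},{"slide":[-0.36,0,-0.2],"rotation":[0,0,0]},{"slide":[-0.46,0,-0.2],"rotation":[0,0,0]},{"slide":[-0.46,0,-0.2],"rotation":[0,0,0]},{"slide":[-0.46,0,-0.2],"rotation":[0,0,0]}])

```text
time: 13.5
tcp_pos: [0.5135, -0.1898, 0.1562]
tcp_rot: [-2.285, -2.007, -0.15]
force: [0.8, 0.3, -0.2]
opening: 0.005
```

```bash
python3 go.py
python3 - <<'E'
from go import *
P={n:ctrl.get_image(n) for n in("side","top")}
L=[]
for n,p in P.items():
    l=ctrl.landmark_of(p,"keeper_pin"); print(n,"pin",[(np.round(d["location"],1),round(d["confidence"],2)) for d in l],"home:",proj(p,[M@np.array(pin(0))+t]).round(1))
    l=ctrl.landmark_of(p,"socket"); e=proj(p,[M@np.array([.125,0,.017])+t])[0]; print("socket",[np.round(d["location"],1) for d in l],e.round(1))
a=P["side"]["img"][150:250,210:310]; b=P["top"]["img"][160:260,210:310]
cv2.imwrite("pics/m.png",cv2.resize(np.hstack([a,b])[:,:,::-1],None,fx=4,fy=4,interpolation=cv2.INTER_CUBIC))
E
```

```text
t 13.5 gutter xyz [-0.1095  0.0273  0.1232] F [ 0.33 -0.76 -0.23] open 0.005 q6 -0.55
side pin [(array([252. , 190.4]), 0.61)] home: [[251.9 191. ]]
socket [array([257. , 258.7]), array([249. , 194.2]), array([311.7, 275.7]), array([245.5, 191.7]), array([331.8, 239.5])] [250.6 192.4]
top pin [(array([246.2, 216.7]), 0.44), (array([247. , 210.3]), 0.31)] home: [[246.8 217.2]]
socket [array([231.6, 209. ]), array([364.9, 247.1]), array([309.5, 269.4]), array([250. , 136.4]), array([246.3, 218.6])] [234.  207.3]
```

View pics/m.png

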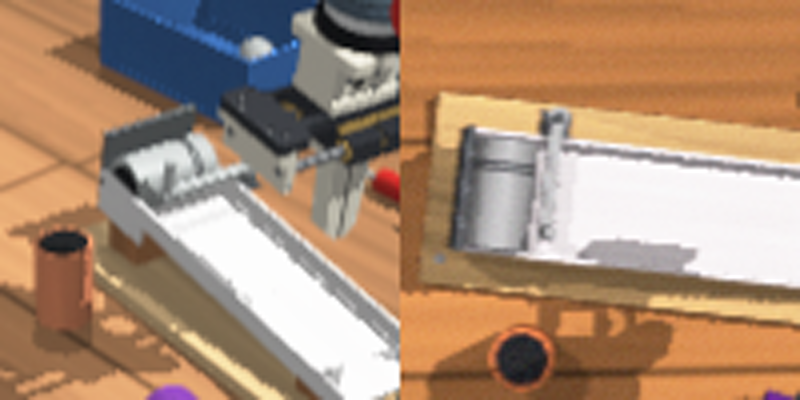

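The bar lies straight across the gutter behind the seated socket, and both pin detections are within about 1 px of the home position. I hand in.

```bash
python3 -c "
from station import ctrl
print(ctrl.close_job())"
```

```text
the job is handed in; nothing more can be done
None
```

I rolled the socket up through the low-tab slot and over the crest into the dip. I then pushed the keeper pin round in two strokes until the bar lay home behind the socket. The job was handed in at about 14 s; no verdict is reported.

**Last checks:**
- **Keeper:** the pin met its hard limit at 12.7 N, with the fingertip at x = 75.4 mm against 75.5 mm expected. After I withdrew, both cameras found the pin within about 1 px (roughly 3 mm) of its home position.
- **Socket:** both pictures show it seated against the end stop. The detector's best matches were 2 to 3 px off the expected spot, which is about its usual error. It gave no exact position, and it ranked the purple look-alike first in the side view.
- **Bystanders:** I planned the path clear of them and the tube had not moved in the last crop, but I did not re-measure the others at the end.

The first gutter fit, made from the network landmarks, was a few millimetres off at the low end. A refit on corners picked from the pictures brought nearly all residuals under 1 px, and all moves used that fit.

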